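# Label holder behind the shelf lip

### The job

Open the keeper that covers the label slot of the small bench shelf: lift its sprung knob, turn the keeper fully clear of the slot, let the plunger drop home in the other notch and let go of the knob. Then take the label holder out of its grooved block and push it straight down behind the shelf's front lip, against the sprung clip bar, until it is fully home. Finish while still holding it pressed home; leave the sample cells on the shelf, the marker and the small bottle where they are.

Things in the scene. Friction and masses are not known exactly. Their poses are not given: they have to be found in the camera images.
- bench_shelf: Fixed bench shelf, 260 mm wide (y), top board 78 mm above the worktop. Origin: on the worktop under its middle; x points from its front to its back, y to its left seen from the front, z up. Board from x = -54 to +70 mm. On its front, right of the middle, an aluminium lip forms the label slot. The keeper's pivot stands on the board at x = -42, y = +40 mm.
- slot (a point): Middle of the slot's mouth between lip (front) and backing, 56 mm above the worktop, shelf's axes. Slot 9 mm wide (x), 84 mm long (y). Above this point both sides flare: the lip 8 mm up and 7 mm forward, the backing 8 mm back over 14 mm. The clip bar's top is 14 mm below this point, 24 mm when fully pressed.
- clip (a joint): Sprung clip bar across the bottom of the slot, 72 mm long: 0 = up, grows as it is pressed down, hard stop at 0.010 m (fully home). Takes about 4 N to start and 9 N at the stop; springs back if released.
- keeper (a joint): Turn of the steel keeper about its upright pivot. 0 = blade (104 mm) over the slot; grows clockwise from above: blade swings out towards the robot, tail with knob from the shelf's left end towards its back. Stop and second notch at 1.22 rad. Locked in a notch unless the plunger is lifted over 7 mm. Friction about 1 N at the knob. Keeper 18 mm wide, its top 17 mm above the shelf top.
- plunger (a joint): Lift of the sprung plunger on the keeper's tail: 0 = pin dropped home in a notch, grows upward to a stop at 0.014 m; the pin clears the index sector above about 0.007. Lifting takes 4 to 7 N; the spring pushes it down again. It drops home only within about 0.03 rad of a notch.
- knob (a point): Middle of the plunger's black round knob, 24 mm across, 28 mm tall (14 mm below to 14 mm above), on the tail 60 mm from the keeper's pivot, 46 mm above the shelf top when home. The tail's bushing below it, 17 mm across, tops out 22 mm below this point. Axes turn with the keeper: y points from the pivot outwards, z up.
- label_holder: Aluminium label holder, both faces alike: upright plate 5 mm thick (x), 76 wide (y), 60 tall, its lowest 4 mm only 3 mm thick; on top a grey grip tab 10 mm thick (x), 34 wide (y), from 60 to 92 mm above the bottom. About 60 g. Origin: centre of the bottom edge; z up. Stands in the groove of groove_block. May go into the slot either way round.
- groove_block: Fixed white block 44 x 100 mm, 24 mm high, with a groove 7 mm wide along its y in which the label holder stands; groove floor 6 mm above the worktop. Origin: centre of its underside.
- sample_cell_1: Closed aluminium sample cell with a dark ring round its waist, 46 mm across, 45 mm tall, loose on the shelf top near its right end; origin at centre of its underside. Leave it.
- sample_cell_2: Second sample cell, same size, loose on the shelf top, left of the first. Leave it.
- felt_marker: Felt marker 134 mm long (y), 17 mm thick, lying on the worktop between shelf and analyser. Origin at centre of its underside. Leave it.
- small_bottle: Small bottle 44 mm across, 75 mm tall, standing on the worktop right of the shelf. Origin at centre of its underside. Leave it.
Mind the look-alikes: they are no part of the job. Of the things that look like the label_holder, the largest one is meant.

How it is judged:
By the outcome, as a careful person would: the job done as asked, in the order asked, and still so for the second after the job is handed in, while the arm keeps its last pose, push and grip.
It also fails if it takes over 54 s, if anything falls off the work surface, if the arm or the gripper's body presses on something with over 40 N, if the wrist force passes 120 N, or if a joint passes its speed limit or range.

### The arm

A 6-joint arm with a two-finger parallel gripper is mounted at the origin on a cart in front of the work surface, level with it; the furniture and walls round the work are solid. World frame = base frame: x ahead of the robot, y to its left, z up, the work surface at z = 0. Lengths are in m, angles in rad, forces in N, time in s.
With the tool pointing down it reaches from about 0.25 to 0.8 m from the base axis. Payload 8.5 kg.
Tool frame: the origin (TCP) lies midway between the tips of the shut fingers; the grasp point (between the pads) lies 19 mm behind it (arm.hold_point_z is the distance from the TCP to the grasp point, in m); z points along the fingers, y is the line along which they close (so a half turn about z gives the same grasp; the last joint's range is limited). The gripper opens to 85 mm and grips with 20 to 120 N. Pads are 22 mm wide; open, the fingers measure 114 mm over their backs; the gripper's body (76 mm by 85 mm) begins 54 mm behind the grasp point. The pads swing forward as they close: fully open they stand 13 mm farther back than shut.
Start: joints at [-1.205, 0.238, -0.013, 1.319, 0, 1.571], TCP at [0.188, -0.49, 0.231] pointing down, gripper open.
Joint ranges: [-2.66, 2.66], [-1.03, 1.9], [-1.14, 1.46], [-1.82, 2.27], [-1.45, 1.34], [-3.14, 3.14]. Speed limits (rad/s): [2.22, 2.22, 2.79, 3.14, 3.14, 3.14].

### API

Orientations are given as a unit quaternion [w, x, y, z].
In Python, from plant import arm, read_camera, camera_info, finish_job, outline_of, tip_of gives the robot as it stands.
- The arm moves only by the tool drive_tool, never from a script. Its arguments are lists of equal length, an entry for each row: "linear": the shift along the tool's x, y, z in mm, a list of three; "roll": the turn about the tool's z in degrees. In form: {"linear": [[tx, ty, tz], ...], "roll": [roll, ...]}. A call has 1 to 10 rows; each row shifts and turns the commanded pose from where the row before left it, along the tool's axes as they then stand; what a row does not reach is not made up. A row lasts 1/10 s, in which the tool goes at most 50 mm and 8.59 degrees, less where a joint would pass 70% of its speed; a pose out of reach is approached as far as the arm can. A call with a gripper value outside its range is refused whole. "fingers" is the opening, from -1 (shut) to 1 (fully open), set as the call begins (left out, the last holds). The fingers move at their own pace and stop on an object; the grip force is fixed at half the most. Time passes only in rows, so rows that do not move let the fingers close. It gives the time, the measured TCP pose, the force, the opening and the grip force at its end, in the units of the state.
- arm.read_state(): the state, without advancing time (a new reading comes with each control period).
- read_camera(name): name is "side" or "top"; returns (picture, depth): 384x512x3 uint8, red, green, blue; 384x512 float32, m along the optical axis (not along the pixel's ray), 0 where there is no reading.
- camera_info(name): a dict with "fx", "fy", "cx", "cy" (pixels), "R" (3x3) and "t" (3): a world point X has camera coordinates R X + t. Camera axes: x right, y down, z forward; pixel columns grow to the right and rows downward; lengths in m; the calibration is good to about 2 mm. A picture is of the moment at which its call begins. camera_info takes no time and is no camera call.
- finish_job(): hands the job in; it is judged then, once.
Trained networks look in the newest picture that a camera, given by its name, has taken for a name from the list of things; names that differ only in an ending like _2 or _b are one class to them, and where a whole thing is asked for, a point or a joint stands for the part that bears it (a point fixed in the world has none). Each returns a list of dicts, best first, with "confidence" (0 to 1); they miss things now and then, are a little off and sometimes report something else, mostly with a low value. They report only what shows in the picture. A call takes as long as a camera call. They do not tell look-alikes from the thing itself.
- outline_of(camera, thing): "region" (384x512 bool, what is visible of it).
- tip_of(camera, thing): "location" ([x, y, z] in m, in world coordinates, good to about 4 mm: a listed point, or the origin of a listed thing).
The state is a dict: "clock": time; "qpos": joint angles; "qd": joint speeds; "joint_efforts": joint torques, N m; "eef_pos": TCP position; "eef_rot": TCP orientation; "ft_force": force on the tool from outside, world axes, zero at the start; "moment": the same for the moment, N m; "width": finger opening in m; "grasp_force": force on a finger pad.
Only numpy, scipy, OpenCV 4.12 (cv2) and the standard library are available. Lean on these libraries where they do the work, as an engineer would, in place of code of your own. Each camera call takes 0.05 s, during which the arm holds its last target. There are 200 camera calls.

## Working session

There is one attempt and no reset: what is moved stays moved. The work goes in short steps, Python scripts to look and compute and a tool call to move; the robot and the scene stay as the last step left them, time stands still between calls to the robot, and variables do not carry over. Pictures are saved under pics/ and viewed, at most 10 in all, crops included, and the job is handed in when it is done.

Besides the shell and the picture viewer there is one more tool, called after ">>>" as name(argument=value, ...) on one line, values as JSON. drive_tool: Moves the arm, as the interface text tells. Its arguments: {"type":"object","properties":{"linear":{"type":"array"},"roll":{"type":"array"},"fingers":{"type":"number"}},"required":["linear","roll"]}

```bash
mkdir -p pics; ls
cat > h.py <<'E'
import numpy as np, cv2
from plant import arm, read_camera, camera_info, finish_job, outline_of, tip_of
def world(name,u,v,d):
    c=camera_info(name);R=np.array(c["R"]);t=np.array(c["t"])
    p=np.stack([(u-c["cx"])/c["fx"]*d,(v-c["cy"])/c["fy"]*d,d],-1)
    return (p-t)@R
def cloud(name,depth):
    v,u=np.mgrid[:384,:512]; return world(name,u,v,depth)
def pix(name,X):
    c=camera_info(name);p=np.array(c["R"])@np.array(X)+np.array(c["t"]);return (c["fx"]*p[0]/p[2]+c["cx"],c["fy"]*p[1]/p[2]+c["cy"])
E
python3 - <<'E'
from h import *
np.set_printoptions(precision=4,suppress=True)
ims=[]
for n in("side","top"):
    im,d=read_camera(n); np.savez(f"/tmp/{n}.npz",im=im,d=d); cv2.imwrite(f"pics/{n}0.png",im[:,:,::-1])
    c=camera_info(n); print(n,-np.array(c["R"]).T@np.array(c["t"]),np.array(c["R"])[2])
    for th in("slot","knob","label_holder","groove_block","bench_shelf","sample_cell_1","felt_marker","small_bottle"):
        print(th,[(np.round(r["location"],4).tolist(),round(r["confidence"],2),np.round(pix(n,r["location"])).tolist()) for r in tip_of(n,th)])
s=arm.read_state();print(s)
E
```

```text
pics
side [0.174  0.6379 0.7336] [ 0.3866 -0.6657 -0.6382]
slot [([0.535, 0.1362, 0.0515], 0.61, [228.0, 256.0])]
knob [([0.5841, 0.2705, 0.1249], 0.55, [164.0, 266.0])]
label_holder [([0.4127, -0.1658, 0.0029], 0.84, [333.0, 210.0]), ([0.4237, 0.0116, 0.0018], 0.77, [299.0, 253.0])]
groove_block [([0.4083, -0.1656, 0.0038], 0.89, [334.0, 211.0]), ([0.5366, 0.1354, 0.0542], 0.37, [227.0, 254.0])]
bench_shelf [([0.6098, 0.1606, 0.0015], 0.96, [194.0, 265.0])]
sample_cell_1 [([0.6369, 0.1231, 0.0849], 0.91, [191.0, 224.0]), ([0.6233, 0.0573, 0.0756], 0.56, [214.0, 212.0])]
felt_marker [([0.5704, -0.0916, 0.0015], 0.52, [265.0, 207.0])]
small_bottle [([0.71, -0.0909, 0.0035], 0.63, [220.0, 189.0])]
top [ 0.4352 -0.0014  0.9876] [ 0.1434  0.006  -0.9897]
slot [([0.5388, 0.1377, 0.0536], 0.77, [199.0, 205.0])]
knob []
label_holder [([0.4103, -0.1646, 0.0093], 0.61, [318.0, 258.0]), ([0.4263, 0.1304, 0.0003], 0.43, [204.0, 250.0]), ([0.4216, 0.0108, -0.0014], 0.4, [249.0, 253.0])]
groove_block [([0.4093, -0.167, -0.0003], 0.7, [318.0, 258.0])]
bench_shelf [([0.6054, 0.1635, -0.0005], 0.96, [194.0, 182.0])]
sample_cell_1 [([0.6248, 0.062, 0.0752], 0.63, [230.0, 170.0]), ([0.6347, 0.1233, 0.0774], 0.63, [205.0, 165.0])]
felt_marker [([0.573, -0.0895, -0.0005], 0.61, [288.0, 196.0]), ([0.703, -0.0956, 0.0046], 0.21, [291.0, 148.0])]
small_bottle [([0.7043, -0.0987, 0.0045], 0.78, [292.0, 147.0]), ([0.4084, -0.1708, -0.0028], 0.74, [319.0, 259.0])]
{'clock': 0.9, 'qpos': array([-1.205 ,  0.2382, -0.0135,  1.3192, -0.    ,  1.5708]), 'qd': array([ 0.0003, -0.0001, -0.0003,  0.0007, -0.0013,  0.0014]), 'joint_efforts': array([  0.0019, -53.8565,  34.6692,   0.0027,   0.0003,  -0.    ]), 'eef_pos': array([ 0.1878, -0.4902,  0.2313]), 'eef_rot': array([-0.    ,  0.9833,  0.1819, -0.    ]), 'ft_force': array([-0.4429,  0.0767,  0.4704]), 'moment': array([-0.0366, -0.0492,  0.0453]), 'grasp_force': 0.0, 'width': 0.08515032203267157}
```

Run:
```python
import cv2
a=cv2.imread("pics/side0.png");b=cv2.imread("pics/top0.png")
a=cv2.resize(a[120:340,90:400],(790,560),interpolation=cv2.INTER_CUBIC);b=cv2.resize(b[110:300,140:390],(790,600),interpolation=cv2.INTER_CUBIC)
cv2.imwrite("pics/sidez.png",a);cv2.imwrite("pics/topz.png",b)
```

```text
(no output)
```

View pics/sidez.png

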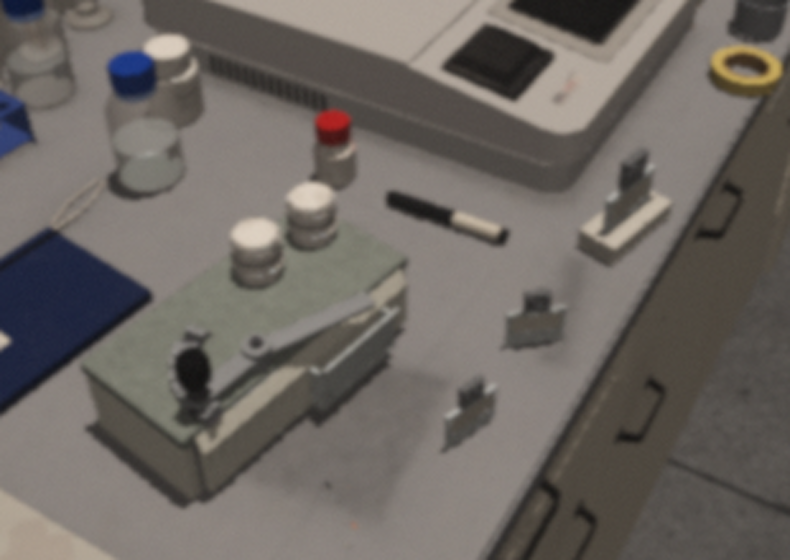

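View pics/topz.png

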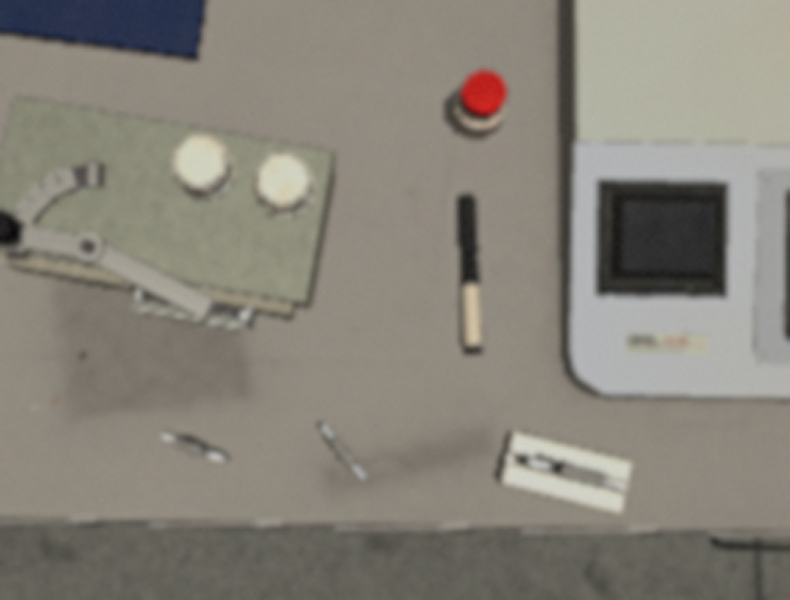

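The side crop shows three holders: one in the white block at (625,200), the largest, and two loose smaller ones at (535,320) and (470,410). The knob is at (195,370). In the top crop the pivot is at (90,245), the knob at the left edge (0,230), and the block at (567,470). I take the holder in the block.

```bash
cat > m.py <<'E'
from h import *
np.set_printoptions(precision=4,suppress=True)
S={n:np.load(f"/tmp/{n}.npz") for n in("side","top")}
C={n:cloud(n,S[n]["d"]) for n in S}
def box(P,lab):
    r=cv2.minAreaRect((P[:,:2]*1000).astype(np.float32));print(lab,len(P),"c",np.array(r[0]),"size",np.array(r[1]),"ang",r[2],"z",np.percentile(P[:,2],[2,50,98]))
for n in C:
    P=C[n].reshape(-1,3); ok=(S[n]["d"].ravel()>0)
    def sel(x0,x1,y0,y1,z0,z1): return P[ok&(P[:,0]>x0)&(P[:,0]<x1)&(P[:,1]>y0)&(P[:,1]<y1)&(P[:,2]>z0)&(P[:,2]<z1)]
    print(n)
    box(sel(.5,.75,-.02,.34,.070,.083),"board")
    box(sel(.33,.48,-.25,-.08,.017,.030),"block")
    box(sel(.33,.48,-.25,-.08,.040,.110),"holder")
    box(sel(.33,.48,-.25,-.08,.074,.110),"tab")
    box(sel(.50,.68,.20,.36,.115,.16),"knob"); 
    box(sel(.50,.68,.20,.36,.133,.16),"knobtop"); 
    box(sel(.50,.60,.06,.24,.088,.10),"keeper")
    box(sel(.59,.68,.02,.16,.11,.14),"cells")
    for (x0,x1,y0,y1,l) in((.37,.46,-.03,.06,"decoy1"),(.37,.46,.09,.18,"decoy2")): box(sel(x0,x1,y0,y1,.01,.12),l)
    for th in("knob","label_holder"):
        for r in outline_of(n,th):
            m=r["region"]; Q=C[n][m&(S[n]["d"]>0)]; v,u=np.nonzero(m); print(th,round(r["confidence"],2),"px",u.mean(),v.mean(),len(u),"med",np.median(Q,0),"top z",np.percentile(Q[:,2],98),"ext",np.percentile(Q,5,axis=0),np.percentile(Q,95,axis=0))
E
python3 m.py
```

```text
side
board 3956 c [615.5169 161.7106] size [261.4624 132.2458] ang 81.10189056396484 z [0.0711 0.0783 0.081 ]
block 393 c [ 438.6895 -179.2411] size [114.2039 108.0752] ang 75.89326477050781 z [0.0178 0.0241 0.0288]
holder 568 c [ 446.7522 -189.8205] size [ 81.2219 114.952 ] ang 60.10892868041992 z [0.0412 0.0772 0.1005]
tab 310 c [ 440.9323 -198.8063] size [ 77.9108 102.4464] ang 0.11943626403808594 z [0.0747 0.0922 0.1006]
knob 205 c [582.1381 269.2822] size [22.4393 22.9097] ang 4.500596523284912 z [0.1156 0.1346 0.1399]
knobtop 114 c [582.76   269.2755] size [20.6181 22.8288] ang 0.9899066090583801 z [0.1336 0.1376 0.1401]
keeper 481 c [559.347  176.8195] size [136.0271  27.7467] ang 67.70255279541016 z [0.0905 0.0953 0.0996]
cells 511 c [631.1178  93.6398] size [102.917   44.0233] ang 79.42066192626953 z [0.1108 0.1216 0.1247]
decoy1 333 c [423.1091  13.5317] size [52.726   9.6504] ang 38.21276092529297 z [0.0115 0.0354 0.0658]
decoy2 302 c [423.6924 131.3323] size [54.7621  8.9554] ang 67.39513397216797 z [0.011  0.0364 0.0653]
knob 0.54 px 165.3523316062176 264.69948186528495 
[... 1777 characters left out ...]
3 0.2575 0.1024] [0.5922 0.2759 0.1396]
knob 0.19 px 317.823240589198 259.32078559738136 611 med [ 0.4082 -0.1622  0.0233] top z 0.057566400795061305 ext [ 0.384  -0.2089  0.0153] [ 0.431  -0.1188  0.0266]
label_holder 0.65 px 169.25894134477826 191.78254649499286 699 med [0.5688 0.2052 0.095 ] top z 0.13901528901291318 ext [0.5312 0.1252 0.0756] [0.5902 0.2713 0.1374]
label_holder 0.6 px 200.77142857142857 251.88571428571427 35 med [0.422  0.1282 0.063 ] top z 0.06639860252805943 ext [0.417  0.1178 0.0408] [0.4274 0.1413 0.0659]
label_holder 0.39 px 247.57777777777778 252.82222222222222 45 med [0.4214 0.0137 0.0623] top z 0.06628420122606661 ext [0.4089 0.0037 0.0392] [0.4352 0.0261 0.066 ]
```

```bash
cat > plan.py <<'E'
import numpy as np,sys,json
from plant import arm
def pose():
    s=arm.read_state();w,x,y,z=s["eef_rot"];a=np.degrees(np.arctan2(2*(x*y+w*z),1-2*(y*y+z*z)));return np.array(s["eef_pos"])*1000,a,s
def plan(way):  # way: list of (x,y,z mm, tool x angle deg, rows)
    p,a,s=pose(); print("at",p.round(1),round(a,2),"q6",s["qpos"][5].round(3))
    for (x,y,z,b,n) in way:
        g=np.array([x,y,z]);L=[];Rr=[];d=(b-a)
        d=(d+540)%360-180 if abs(d)>200 else d
        st=(g-p)/n
        for i in range(n):
            c,sn=np.cos(np.radians(a)),np.sin(np.radians(a))
            L.append([round(float(v),1) for v in (st[0]*c+st[1]*sn,st[0]*sn-st[1]*c,-st[2])]);Rr.append(round(-d/n,2));a+=d/n
        p=g
        for k in range(0,n,10):print(json.dumps({"linear":L[k:k+10],"roll":Rr[k:k+10]}))
E
cat >> m.py <<'E'
print("----")
for n in C:
    P=C[n].reshape(-1,3); ok=(S[n]["d"].ravel()>0)
    box(sel(.37,.445,-.25,-.10,.085,.110),"tab");box(sel(.37,.445,-.25,-.10,.035,.060),"plate")
    Q=(P-np.array([.5733,.2088,0]))@np.array([[.9877,.1564,0],[-.1564,.9877,0],[0,0,1]])
    r=np.hypot(Q[:,0],Q[:,1]);th=np.degrees(np.arctan2(Q[:,0],Q[:,1]))
    for t in range(-30,110,10):
        m=ok&(abs(th-t)<5)&(r>.035)&(r<.08)&(P[:,2]>.07); print(t,np.percentile(P[m,2],[50,95,100]) if m.sum() else None,end="; ")
    print()
E
python3 m.py | sed -n '/----/,$p'; python3 -c "
from plan import *
plan([(582.5,268.3,180,171,20)])"
```

```text
----
tab 74 c [ 409.9322 -165.2435] size [35.2017 12.2854] ang 73.76824951171875 z [0.0864 0.0971 0.1006]
plate 131 c [ 407.8862 -163.4951] size [76.2012  6.8891] ang 73.0880126953125 z [0.0357 0.0476 0.0594]
-30 None; -20 [0.0719 0.0774 0.0789]; -10 [0.0878 0.1366 0.1396]; 0 [0.1008 0.1393 0.1401]; 10 [0.086  0.1388 0.1396]; 20 [0.0795 0.0869 0.0887]; 30 [0.0793 0.0868 0.0877]; 40 [0.0787 0.087  0.0874]; 50 [0.079  0.0876 0.0888]; 60 [0.0799 0.088  0.0883]; 70 [0.0792 0.0862 0.0886]; 80 [0.0798 0.0873 0.0897]; 90 [0.0786 0.08   0.0805]; 100 [0.0786 0.0806 0.0811]; 
tab 69 c [ 407.5326 -164.6257] size [33.7589 10.1739] ang 76.9865493774414 z [0.0893 0.0967 0.1   ]
plate 4 c [ 418.0076 -129.2267] size [1.6005 4.8213] ang 33.274497985839844 z [0.0379 0.0424 0.0512]
-30 None; -20 [0.0766 0.0789 0.0795]; -10 [0.0943 0.1389 0.1401]; 0 [0.1349 0.1398 0.141 ]; 10 [0.095  0.1374 0.1378]; 20 [0.0801 0.0873 0.0882]; 30 [0.0796 0.0878 0.0888]; 40 [0.0798 0.0874 0.0904]; 50 [0.0822 0.0868 0.0878]; 60 [0.0787 0.0875 0.089 ]; 70 [0.0778 0.0801 0.082 ]; 80 [0.0786 0.0868 0.0872]; 90 [0.0778 0.081  0.0819]; 100 [0.0776 0.0804 0.0807]; 
at [ 187.8 -490.2  231.3] 20.96 q6 1.571
{"linear": [[32.0, -28.4, 2.6], [35.4, -23.9, 2.6], [38.2, -19.1, 2.6], [40.4, -13.9, 2.6], [41.9, -8.6, 2.6], [42.6, -3.0, 2.6], [42.7, 2.6, 2.6], [42.0, 8.1, 2.6], [40.6, 13.5, 2.6], [38.4, 18.7, 2.6]], "roll": [-7.5, -7.5, -7.5, -7.5, -7.5, -7.5, -7.5, -7.5, -7.5, -7.5]}
{"linear": [[35.7, 23.6, 2.6], [32.3, 28.0, 2.6], [28.3, 32.0, 2.6], [23.9, 35.4, 2.6], [19.1, 38.3, 2.6], [13.9, 40.4, 2.6], [8.5, 41.9, 2.6], [3.0, 42.6, 2.6], [-2.6, 42.7, 2.6], [-8.2, 42.0, 2.6]], "roll": [-7.5, -7.5, -7.5, -7.5, -7.5, -7.5, -7.5, -7.5, -7.5, -7.5]}
```

The knob measures (582, 268) with its top at z 138, which agrees with the pivot geometry. The holder is at (408, -165) with its top at 98, also as expected. I'm moving above the knob.

>>> drive_tool(linear=[[32, -28.5, 2.5], [35.5, -24, 2.5], [38, -19, 2.5], [40.5, -14, 2.5], [42, -8.5, 2.5], [42.5, -3, 2.5], [42.5, 2.5, 2.5], [42, 8, 2.5], [40.5, 13.5, 2.5], [38.5, 18.5, 2.5]], roll=[-7.5, -7.5, -7.5, -7.5, -7.5, -7.5, -7.5, -7.5, -7.5, -7.5])

```text
clock: 2.3
eef_pos: [0.3851, -0.1094, 0.2065]
eef_rot: [0.0, 0.667, 0.745, 0.0]
ft_force: [1.4, -1.3, -0.7]
width: 0.0853
grasp_force: 0.0
```

>>> drive_tool(linear=[[35.5, 23.5, 2.5], [32.5, 28, 2.5], [28.5, 32, 2.5], [24, 35.5, 2.5], [19, 38.5, 2.5], [14, 40.5, 2.5], [8.5, 42, 2.5], [3, 42.5, 2.5], [-2.5, 42.5, 2.5], [-8, 42, 2.5]], roll=[-7.5, -7.5, -7.5, -7.5, -7.5, -7.5, -7.5, -7.5, -7.5, -7.5])

```text
clock: 3.3
eef_pos: [0.5825, 0.2703, 0.1811]
eef_rot: [0.0, 0.076, 0.997, 0.0]
ft_force: [1.4, -0.5, 0.0]
width: 0.0852
grasp_force: 0.0
```

>>> drive_tool(linear=[[0, 0, 0], [0, 0, 0]], roll=[0, 0])

```text
clock: 3.5
eef_pos: [0.5818, 0.2693, 0.1803]
eef_rot: [-0.001, 0.078, 0.997, -0.0]
ft_force: [-0.6, -0.5, -0.2]
width: 0.0853
grasp_force: 0.0
```

```bash
python3 -c "
from plan import *
plan([(582.4,268.5,108,171,4)])
print(pose()[2]['ft_force'])"
```

```text
at [581.8 269.3 180.3] 171.01 q6 0.59
{"linear": [[-0.2, -0.2, 18.1], [-0.2, -0.2, 18.1], [-0.2, -0.2, 18.1], [-0.2, -0.2, 18.1]], "roll": [0.0, 0.0, 0.0, 0.0]}
[-0.57224941 -0.46390549 -0.24280503]
```

>>> drive_tool(linear=[[-0.2, -0.2, 18], [-0.2, -0.2, 18], [-0.2, -0.2, 18], [-0.2, -0.2, 18], [0, 0, 0]], roll=[0, 0, 0, 0, 0])

```text
clock: 4.0
eef_pos: [0.581, 0.2657, 0.1075]
eef_rot: [-0.002, 0.08, 0.997, -0.001]
ft_force: [-1.1, 0.1, 0.1]
width: 0.0855
grasp_force: 0.0
```

>>> drive_tool(linear=[[0, 0, 0], [0, 0, 0], [0, 0, 0], [0, 0, 0], [0, 0, 0], [0, 0, 0], [0, 0, 0], [0, 0, 0]], roll=[0, 0, 0, 0, 0, 0, 0, 0], fingers=-1)

```text
clock: 4.8
eef_pos: [0.583, 0.2676, 0.1102]
eef_rot: [0.001, 0.079, 0.997, 0.0]
ft_force: [-1.4, -2.3, 6.3]
width: 0.0221
grasp_force: 58.6
```

>>> drive_tool(linear=[[0, 0, -4], [0, 0, -4], [0, 0, -4], [0, 0, 0], [0, 0, 0], [0, 0, 0]], roll=[0, 0, 0, 0, 0, 0])

```text
clock: 5.4
eef_pos: [0.5826, 0.2675, 0.121]
eef_rot: [-0.0, 0.079, 0.997, -0.0]
ft_force: [4.1, 0.2, -6.5]
width: 0.0214
grasp_force: 59.0
```

```bash
python3 -c "
from h import *
for n in('side','top'):
    im,d=read_camera(n);cv2.imwrite(f'pics/{n}1.png',im[:,:,::-1])
    P=cloud(n,d)
    for r in outline_of(n,'knob'):
        Q=P[r['region']&(d>0)];print(n,r['confidence'],len(Q),np.percentile(Q,[5,50,95],axis=0).round(4).tolist())
im=cv2.imread('pics/side1.png');cv2.imwrite('pics/side1z.png',cv2.resize(im[170:330,90:250],(600,600),interpolation=cv2.INTER_CUBIC))
from plan import *
p,a,s=pose();print(p,a,s['ft_force'],s['width'])"
```

```text
[582.67082965 267.53017941 121.20078592] 170.95516235906325 [ 4.30069769  0.00772707 -6.51597783] 0.02195619156300308
```

View pics/side1z.png

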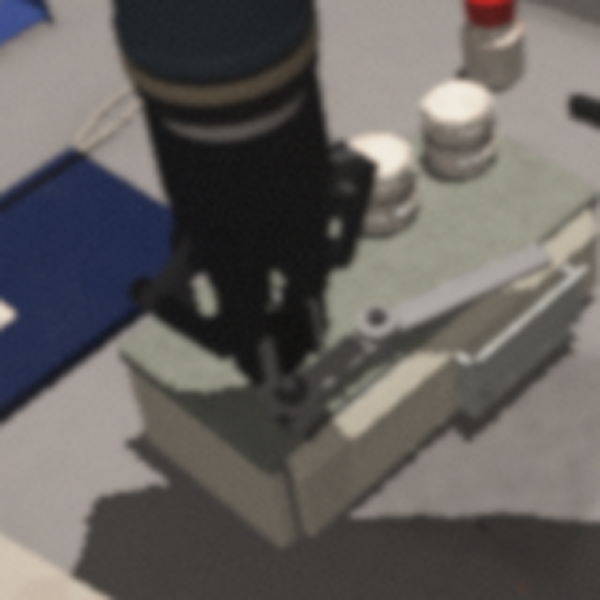

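The knob is lifted: the wrist reads 6.5 N down, which puts the plunger about 11 mm up. Next is the 70° clockwise arc about the pivot.

>>> drive_tool(linear=[[-6.1, -0.3, 0], [-6.1, -0.3, 0], [-6.1, -0.3, 0], [-6.1, -0.3, 0], [-6.1, -0.3, 0], [-6.1, -0.3, 0]], roll=[5.83, 5.83, 5.83, 5.83, 5.83, 5.83])

```text
clock: 6.2
eef_pos: [0.615, 0.2519, 0.1212]
eef_rot: [-0.0, 0.376, 0.926, 0.0]
ft_force: [2.3, 1.3, -6.8]
width: 0.0218
grasp_force: 59.1
```

>>> drive_tool(linear=[[-6.1, -0.3, 0], [-6.1, -0.3, 0], [-6.1, -0.3, 0], [-6.1, -0.3, 0], [-6.1, -0.3, 0], [-6.1, -0.3, 0], [0, 0, 0], [0, 0, 0]], roll=[5.83, 5.83, 5.83, 5.83, 5.83, 5.83, 0, 0])

```text
clock: 7.0
eef_pos: [0.6326, 0.2202, 0.1214]
eef_rot: [-0.0, 0.636, 0.772, 0.001]
ft_force: [4.7, 2.0, -6.8]
width: 0.0215
grasp_force: 59.1
```

```bash
python3 -c "
from plan import *
p,a,s=pose();print(p,a,s['ft_force'],s['moment'],s['width'],s['qpos'])
for c in([573.3,208.8],):
  d=p[:2]-c;print(np.hypot(*d),81-np.degrees(np.arctan2(d[1],d[0])))"
```

```text
[632.6382768  220.24408164 121.4326415 ] 101.00171080998584 [ 4.65357058  1.97986814 -6.81612656] [ 0.39886489 -1.02590214  0.03566679] 0.021536179648068313 [3.34636649e-01 5.33788982e-01 1.61476727e-01 1.19737825e+00
 8.22104164e-04 1.71341783e+00]
60.43176398056804 70.08386517199045
```

>>> drive_tool(linear=[[-1.5, 0, 0], [0, 0, 0], [0, 0, 0]], roll=[1.4, 0, 0])

```text
clock: 7.3
eef_pos: [0.6327, 0.22, 0.1215]
eef_rot: [-0.001, 0.645, 0.764, 0.001]
ft_force: [3.2, 6.9, -7.2]
width: 0.0217
grasp_force: 59.1
```

>>> drive_tool(linear=[[0, 0, 3], [0, 0, 3], [0, 0, 3], [0, 0, 2.5], [0, 0, 0], [0, 0, 0]], roll=[0, 0, 0, 0, 0, 0])

```text
clock: 7.9
eef_pos: [0.6328, 0.22, 0.1105]
eef_rot: [-0.001, 0.645, 0.764, 0.001]
ft_force: [3.7, 5.9, -3.4]
width: 0.0223
grasp_force: 59.4
```

>>> drive_tool(linear=[[0, 0, 1], [0, 0, 0]], roll=[0, 0])

```text
clock: 8.1
eef_pos: [0.6328, 0.2201, 0.1103]
eef_rot: [-0.0, 0.645, 0.764, 0.002]
ft_force: [1.0, 6.0, 1.9]
width: 0.0218
grasp_force: 60.0
```

>>> drive_tool(linear=[[0, 0, 0], [0, 0, 0], [0, 0, 0], [0, 0, 0], [0, 0, 0]], roll=[0, 0, 0, 0, 0], fingers=0.5)

```text
clock: 8.6
eef_pos: [0.6324, 0.2182, 0.1088]
eef_rot: [-0.0, 0.646, 0.764, -0.0]
ft_force: [-0.1, -0.3, -0.2]
width: 0.0642
grasp_force: 0.0
```

>>> drive_tool(linear=[[0, 0, -20], [0, 0, -40], [0, 0, -40], [0, 0, -30]], roll=[0, 0, 0, 0])

```text
clock: 9.0
eef_pos: [0.6327, 0.2183, 0.2414]
eef_rot: [0.0, 0.646, 0.764, 0.001]
ft_force: [-0.1, -0.6, -0.3]
width: 0.0644
grasp_force: 0.0
```

```bash
python3 -c "
from plan import *
plan([(408,-165,190,76.5,14)])"
```

```text
at [632.7 218.3 241.4] 99.59 q6 1.736
{"linear": [[-24.3, -20.4, 3.7], [-24.9, -19.7, 3.7], [-25.5, -19.0, 3.7], [-26.0, -18.2, 3.7], [-26.5, -17.5, 3.7], [-27.0, -16.7, 3.7], [-27.5, -15.9, 3.7], [-27.9, -15.1, 3.7], [-28.3, -14.3, 3.7], [-28.7, -13.5, 3.7]], "roll": [1.65, 1.65, 1.65, 1.65, 1.65, 1.65, 1.65, 1.65, 1.65, 1.65]}
{"linear": [[-29.1, -12.6, 3.7], [-29.5, -11.8, 3.7], [-29.8, -10.9, 3.7], [-30.1, -10.1, 3.7]], "roll": [1.65, 1.65, 1.65, 1.65]}
```

>>> drive_tool(linear=[[-24.5, -20.5, 3.5], [-25, -19.5, 3.5], [-25.5, -19, 3.5], [-26, -18, 3.5], [-26.5, -17.5, 3.5], [-27, -16.5, 3.5], [-27.5, -16, 4], [-28, -15, 4], [-28.5, -14.5, 4], [-28.5, -13.5, 4]], roll=[1.65, 1.65, 1.65, 1.65, 1.65, 1.65, 1.65, 1.65, 1.65, 1.65])

```text
clock: 10.0
eef_pos: [0.4713, -0.0569, 0.2018]
eef_rot: [0.0, 0.749, 0.663, 0.0]
ft_force: [0.9, 0.3, 0.4]
width: 0.0638
grasp_force: 0.0
```

>>> drive_tool(linear=[[-29, -12.5, 3.5], [-29.5, -12, 3.5], [-30, -11, 3.5], [-30, -10, 3.5], [0, 0, 0], [0, 0, 0]], roll=[1.65, 1.65, 1.65, 1.65, 0, 0])

```text
clock: 10.6
eef_pos: [0.4078, -0.1658, 0.1879]
eef_rot: [-0.0, 0.786, 0.618, 0.0]
ft_force: [0.0, -0.1, 0.4]
width: 0.0643
grasp_force: 0.0
```

```bash
cat > m2.py <<'E'
from h import *
np.set_printoptions(precision=1,suppress=True)
O=np.array([608.5,162.7]);ex=np.array([.9877,-.1564]);ey=np.array([.1564,.9877])
ims=[]
for n in("side","top"):
    im,d=read_camera(n); ims.append(im)
    P=cloud(n,d)*1000; Sx=(P[...,:2]-O)@ex; Sy=(P[...,:2]-O)@ey; z=P[...,2]; ok=d>0
    k=ok&(z>128)&(z<145)&(abs(Sx-14)<25)&(abs(Sy-60)<25); print(n,"knob shelf xy",Sx[k].mean(),Sy[k].mean(),"top",np.percentile(z[k],[50,95]))
    k=ok&(z>90)&(z<101)&(abs(Sx+42)<130)&(Sy<20)&(Sy>-60)&(Sx<-40);print("blade",k.sum(),[ (round(float(Sx[k].min()),1),round(float(Sy[k].min()),1))] if k.any() else 0)
    for r in tip_of(n,"slot"): q=np.array(r["location"])*1000;print("slot",q,r["confidence"],"shelf",(q[:2]-O)@ex,(q[:2]-O)@ey)
    # front profile along x for various y
    for y0 in range(-70,1,14):
        m=ok&(abs(Sy-y0)<5)&(Sx<-40)&(Sx>-95)&(z>20)
        b=[(x,round(float(np.median(z[m&(abs(Sx-x)<1.5)])),0)) for x in range(-84,-44,3) if (m&(abs(Sx-x)<1.5)).any()]
        print(y0,b)
    # lip extents in y
    m=ok&(z>58)&(z<68)&(Sx<-60)&(Sx>-80); print("lip top",m.sum(),np.percentile(Sx[m],[5,50,95]),"y",np.percentile(Sy[m],[0,2,98,100]))
    h=ok&(abs(P[...,0]-408)<12)&(abs(P[...,1]+165)<25)&(z>88)&(z<104); print("tab",h.sum(),P[h].mean(0))
a=cv2.resize(ims[0][180:330,90:290],(800,600),interpolation=cv2.INTER_CUBIC)
cv2.imwrite("pics/side2z.png",a[:,:,::-1]);cv2.imwrite("pics/top2z.png",cv2.resize(ims[1][130:280,120:320],(800,600),interpolation=cv2.INTER_CUBIC)[:,:,::-1])
E
python3 m2.py; python3 -c "
from plan import *
plan([(408.3,-165,79,76.5,4)])"
```

```text
side knob shelf xy 12.670111911044078 62.71338048200244 top [137.  139.9]
blade 0 0
slot [536.2 135.   51.6] 0.75 shelf -67.07842999999995 -38.66700999999998
-70 [(-81, 66.0), (-78, 65.0), (-75, 36.0), (-72, 36.0), (-63, 47.0), (-60, 53.0), (-57, 65.0), (-54, 71.0), (-51, 76.0), (-48, 78.0), (-45, 78.0)]
-56 [(-81, 65.0), (-78, 64.0), (-75, 37.0), (-72, 41.0), (-63, 56.0), (-60, 55.0), (-57, 65.0), (-54, 71.0), (-51, 78.0), (-48, 78.0), (-45, 78.0)]
-42 [(-78, 65.0), (-75, 37.0), (-72, 40.0), (-63, 57.0), (-60, 54.0), (-57, 66.0), (-54, 71.0), (-51, 76.0), (-48, 79.0), (-45, 79.0)]
-28 [(-78, 65.0), (-75, 42.0), (-72, 36.0), (-69, 57.0), (-60, 53.0), (-57, 63.0), (-54, 70.0), (-51, 76.0), (-48, 78.0), (-45, 79.0)]
-14 [(-78, 65.0), (-75, 40.0), (-72, 41.0), (-63, 52.0), (-60, 54.0), (-57, 63.0), (-54, 71.0), (-51, 77.0), (-48, 78.0), (-45, 78.0)]
0 [(-78, 65.0), (-75, 58.0), (-72, 50.0), (-66, 56.0), (-63, 55.0), (-60, 56.0), (-57, 65.0), (-54, 70.0), (-51, 76.0), (-48, 79.0), (-45, 79.0)]
lip top 194 [-79.4 -72.  -60.2] y [-510.  -499.1   99.3  117.4]
tab 65 [ 409.1 -162.3   96.3]
t
[... 760 characters left out ...]
, (-63, 58.0), (-60, 65.0), (-57, 68.0), (-54, 76.0), (-51, 78.0), (-48, 79.0), (-45, 78.0)]
-14 [(-81, 63.0), (-78, 62.0), (-75, 61.0), (-72, 54.0), (-69, 39.0), (-66, 42.0), (-63, 51.0), (-60, 65.0), (-57, 68.0), (-54, 75.0), (-51, 76.0), (-48, 77.0), (-45, 79.0)]
0 [(-81, 64.0), (-78, 63.0), (-75, 60.0), (-72, 57.0), (-69, 40.0), (-66, 43.0), (-63, 45.0), (-60, 62.0), (-57, 68.0), (-54, 77.0), (-51, 77.0), (-48, 78.0), (-45, 78.0)]
lip top 190 [-79.3 -63.  -60.3] y [-341.  -332.9  105.6  117.8]
tab 43 [ 408.9 -157.6   96.6]
at [ 408.5 -164.8  187.9] 76.58 q6 1.422
{"linear": [[-0.1, -0.0, 27.2], [-0.1, -0.0, 27.2], [-0.1, -0.0, 27.2], [-0.1, -0.0, 27.2]], "roll": [0.02, 0.02, 0.02, 0.02]}
```

View pics/side2z.png

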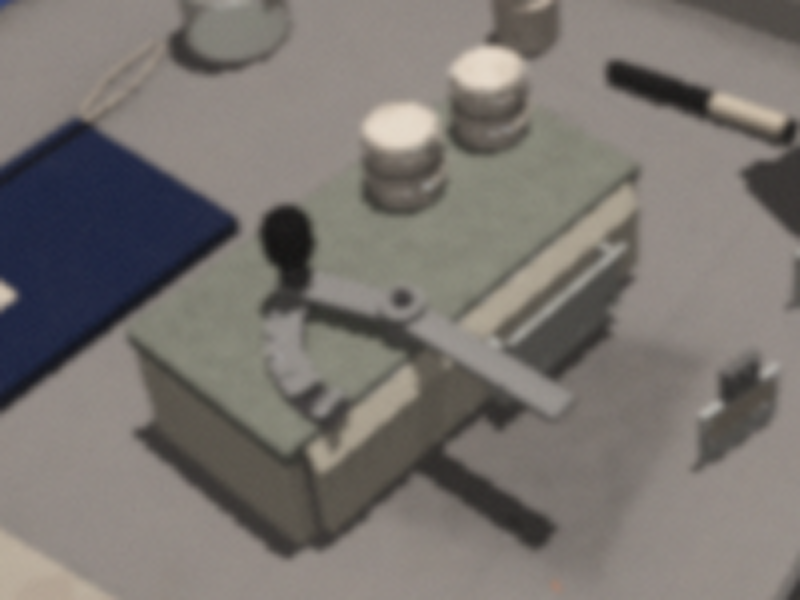

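View pics/top2z.png

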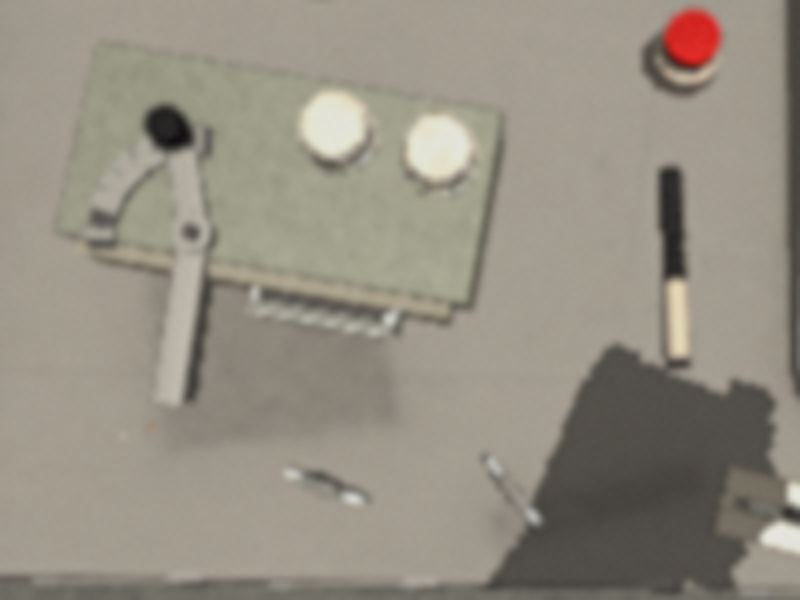

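The keeper is open. The knob is at side-crop (287,235) with its top at 138, so the plunger is home. The blade points toward the robot, clear of the slot, and the lip is at top-crop (252–397, 310). Now I'm gripping the tab.

>>> drive_tool(linear=[[0, 0, 30], [0, 0, 30], [0, 0, 30], [0, 0, 31], [0, 0, 0]], roll=[0, 0, 0, 0, 0])

```text
clock: 11.3
eef_pos: [0.406, -0.1637, 0.064]
eef_rot: [-0.003, 0.785, 0.62, -0.001]
ft_force: [-0.8, -0.0, -0.0]
width: 0.0642
grasp_force: 0.0
```

>>> drive_tool(linear=[[0, 0, 0], [0, 0, 0], [0, 0, 0], [0, 0, 0], [0, 0, 0], [0, 0, 0], [0, 0, 0]], roll=[0, 0, 0, 0, 0, 0, 0], fingers=-1)

```text
clock: 12.0
eef_pos: [0.4089, -0.1657, 0.0681]
eef_rot: [0.001, 0.785, 0.619, 0.001]
ft_force: [0.3, 1.2, 6.9]
width: 0.0092
grasp_force: 58.8
```

Run:
```python
from h import *
np.set_printoptions(precision=1,suppress=True)
O=np.array([608.5,162.7]);ex=np.array([.9877,-.1564]);ey=np.array([.1564,.9877])
for n in("side","top"):
    im,d=read_camera(n);P=cloud(n,d)*1000; Sx=(P[...,:2]-O)@ex; Sy=(P[...,:2]-O)@ey; z=P[...,2]
    m=(d>0)&(z>52)&(z<70)&(Sx<-72)&(Sx>-86)&(abs(Sy+36)<80); print(n,m.sum(),"lip y",np.percentile(Sy[m],[0,2,5,95,98,100]))
    k=np.polyfit(Sy[m],Sx[m],1);print("tilt deg",np.degrees(k[0]),"x at -36",np.polyval(k,-36))
from plan import *
p,a,s=pose();print(p,a,s["width"],s["ft_force"])
```

```text
side 83 lip y [-82.9 -82.5 -80.3   2.4   5.2   5.4]
tilt deg 0.4074934041604489 x at -36 -76.599131258445
top 134 lip y [-84.9 -84.3 -81.7   2.2   4.8   6.7]
tilt deg 0.20169334193052058 x at -36 -76.99021580598586
[ 409.  -165.7   68.1] 76.49883677984377 0.00912300780195467 [-0.4  1.3  6.3]
```

>>> drive_tool(linear=[[0, 0, -6], [0, 0, -14], [0, 0, -20], [0, 0, -30], [0, 0, -30], [0, 0, -30], [0, 0, 0], [0, 0, 0]], roll=[0, 0, 0, 0, 0, 0, 0, 0])

```text
clock: 12.9
eef_pos: [0.4082, -0.1655, 0.1975]
eef_rot: [0.001, 0.785, 0.619, 0.0]
ft_force: [-0.3, 0.6, -1.8]
width: 0.0093
grasp_force: 59.1
```

Run:
```python
from h import *
from plan import *
np.set_printoptions(precision=1,suppress=True)
p,a,s=pose();print(p,a,s["width"],s["ft_force"])
t=np.radians(a);yx=np.array([np.cos(t),np.sin(t)]);xx=np.array([np.sin(t),-np.cos(t)])
for n in("side","top"):
    im,d=read_camera(n);P=cloud(n,d)*1000;A=(P[...,:2]-p[:2])@yx;B=(P[...,:2]-p[:2])@xx;z=P[...,2]-p[2]
    m=(d>0)&(abs(A)<50)&(abs(B)<12)&(z<-8)&(z>-80)
    print(n,m.sum(),"along",np.percentile(A[m],[1,5,95,99]),"across",np.percentile(B[m],[5,50,95]),"z rel",np.percentile(z[m],[0.5,2,98]))
    for lo in(-60,-45,-30,-15):
        q=m&(z>lo-7)&(z<lo+7); print(lo,q.sum(),(np.percentile(A[q],[2,98]),B[q].mean()) if q.any() else 0)
    if n=="side":cv2.imwrite("pics/side3z.png",cv2.resize(im[90:240,240:440],(800,600),interpolation=cv2.INTER_CUBIC)[:,:,::-1])
plan([(536.8,135.3,175,81,10)])
```

```text
[ 408.2 -165.5  197.5] 76.49635393108218 0.00927450167323915 [-0.3  0.6 -1.8]
side 326 along [-37.8 -32.7  37.9  39.6] across [-2.7 -1.3  1.1] z rel [-60.7 -59.6  -9.2]
-60 37 (array([-35. ,  38.1]), np.float64(-0.39671326884220326))
-45 84 (array([-36.3,  39. ]), np.float64(-0.9817306334889327))
-30 95 (array([-34.1,  39. ]), np.float64(-1.4146887376759603))
-15 89 (array([-33.6,  38.6]), np.float64(-1.3639269103045022))
top 15 along [14.2 15.8 38.7 38.8] across [-5.5 -3.   0.1] z rel [-53.8 -53.2  -9. ]
-60 1 (array([38.6, 38.6]), np.float64(-1.2188741419017166))
-45 3 (array([22.5, 38.5]), np.float64(-3.2259755480728174))
-30 5 (array([15.2, 38.8]), np.float64(-3.8216668026434197))
-15 5 (array([18.1, 38.6]), np.float64(-2.18477007650068))
at [ 407.4 -165.2  196.2] 76.49 q6 1.421
{"linear": [[32.2, 5.6, 2.1], [32.2, 5.8, 2.1], [32.1, 6.1, 2.1], [32.1, 6.3, 2.1], [32.0, 6.6, 2.1], [32.0, 6.8, 2.1], [31.9, 7.1, 2.1], [31.9, 7.3, 2.1], [31.8, 7.6, 2.1], [31.8, 7.8, 2.1]], "roll": [-0.45, -0.45, -0.45, -0.45, -0.45, -0.45, -0.45, -0.45, -0.45, -0.45]}
```

View pics/side3z.png

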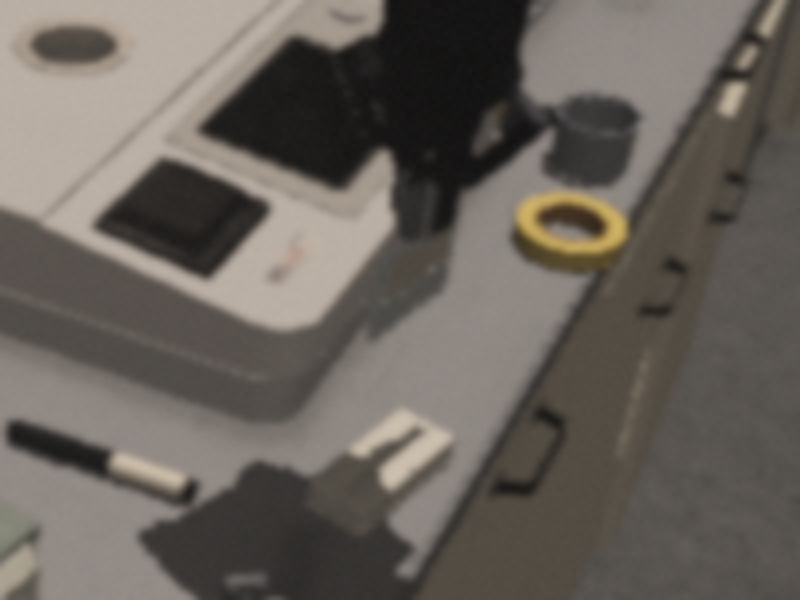

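The holder hangs upright in the grip at crop (410,290) and is about 1 mm off centre. Its bottom edge is about 62 mm below the TCP. I'm carrying it over the slot.

>>> drive_tool(linear=[[32, 5.5, 0], [32, 6, 0], [32, 6, 0], [32, 6.5, 0], [32, 6.5, 0], [32, 7, 0], [32, 7, 0], [32, 7.5, 0], [31.5, 7.5, 0], [31.5, 7.5, 0]], roll=[-0.45, -0.45, -0.45, -0.45, -0.45, -0.45, -0.45, -0.45, -0.45, -0.45])

```text
clock: 14.0
eef_pos: [0.5368, 0.1352, 0.1954]
eef_rot: [-0.001, 0.76, 0.65, -0.001]
ft_force: [0.2, -1.1, -0.4]
width: 0.0094
grasp_force: 59.1
```

>>> drive_tool(linear=[[0, 0, 0], [0, 0, 15], [0, 0, 15], [0, 0, 15], [0, 0, 15], [0, 0, 0], [0, 0, 0]], roll=[0, 0, 0, 0, 0, 0, 0])

```text
clock: 14.7
eef_pos: [0.5365, 0.1334, 0.1364]
eef_rot: [-0.0, 0.761, 0.649, -0.001]
ft_force: [0.3, 0.0, -0.9]
width: 0.0089
grasp_force: 59.0
```

Run:
```python
from h import *
from plan import *
np.set_printoptions(precision=1,suppress=True)
O=np.array([608.5,162.7]);ex=np.array([.9877,-.1564]);ey=np.array([.1564,.9877])
p,a,s=pose();print(p,a,s["ft_force"],"shelf",(p[:2]-O)@ex,(p[:2]-O)@ey)
for n in("side","top"):
    im,d=read_camera(n);P=cloud(n,d)*1000;Sx=(P[...,:2]-O)@ex; Sy=(P[...,:2]-O)@ey;z=P[...,2]
    m=(d>0)&(abs(Sx+67)<12)&(abs(Sy+38)<50)&(z>80)&(z<130)
    m2=m&(z<118)
    print(n,m2.sum(),np.percentile(Sx[m2],[5,50,95]),np.percentile(Sy[m2],[1,5,95,99]),"z",np.percentile(z[m],[1,5])) if m2.any() else print(n,0)
    l=(d>0)&(z>52)&(z<70)&(Sx<-72)&(Sx>-86)&(abs(Sy+36)<80);print("lip",l.sum(),np.percentile(Sx[l],[5,50,95]),np.percentile(Sy[l],[2,98]))
    if n=="side":cv2.imwrite("pics/side4z.png",cv2.resize(im[150:300,130:330],(800,600),interpolation=cv2.INTER_CUBIC)[:,:,::-1])
plan([(536.9,134.5,136,81,1)])
```

```text
[536.5 133.4 136.4] 80.97431146157115 [ 0.3  0.  -0.9] shelf -66.52733991374306 -40.18206387621907
side 343 [-69.6 -68.2 -66.6] [-77.7 -74.   -3.4  -2.1] z [81.  82.9]
lip 87 [-79.5 -77.  -73.2] [-83.1   5.7]
top 20 [-70.9 -70.3 -67.7] [-77.8 -77.6 -45.2 -42.8] z [81.8 82.7]
lip 79 [-81.2 -77.  -72.7] [-84.5 -32.2]
at [537.3 133.8 137.4] 80.98 q6 1.972
{"linear": [[0.7, -0.5, 1.4]], "roll": [-0.02]}
```

View pics/side4z.png

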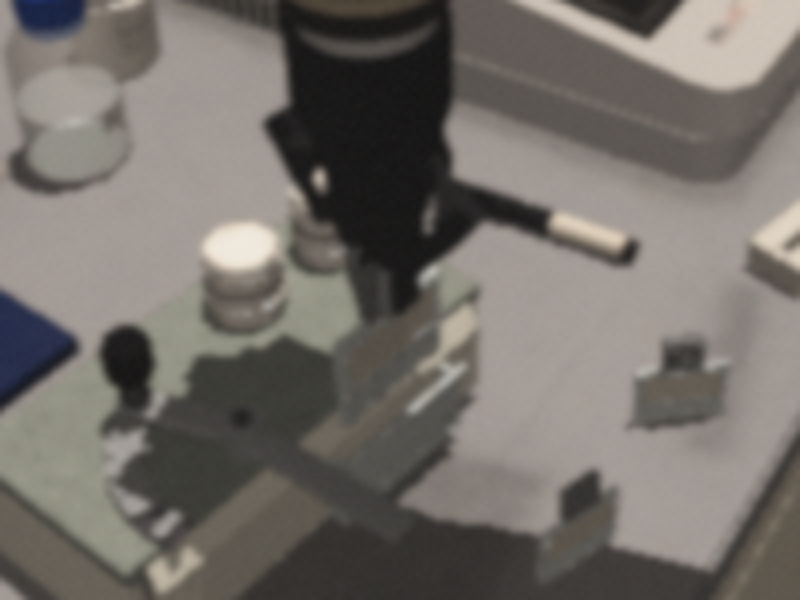

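The plate sits over the slot mouth at crop (390,350) with a roughly 1 mm offset along y. I'm correcting that and starting the insertion.

>>> drive_tool(linear=[[1, 0, 6], [0, 0, 6], [0, 0, 6], [0, 0, 5], [0, 0, 5], [0, 0, 0], [0, 0, 0]], roll=[0, 0, 0, 0, 0, 0, 0])

```text
clock: 15.5
eef_pos: [0.5373, 0.1349, 0.1087]
eef_rot: [-0.0, 0.76, 0.649, -0.0]
ft_force: [0.4, -0.1, -0.6]
width: 0.009
grasp_force: 59.0
```

In the slot (bottom at about 47 mm) with no side force. Now I press against the clip.

>>> drive_tool(linear=[[0, 0, 3], [0, 0, 3], [0, 0, 3], [0, 0, 2], [0, 0, 0], [0, 0, 0]], roll=[0, 0, 0, 0, 0, 0])

```text
clock: 16.1
eef_pos: [0.5376, 0.135, 0.0982]
eef_rot: [0.0, 0.76, 0.649, 0.0]
ft_force: [-1.3, 0.7, 6.5]
width: 0.009
grasp_force: 60.0
```

>>> drive_tool(linear=[[0, 0, 2], [0, 0, 2], [0, 0, 1], [0, 0, 0], [0, 0, 0]], roll=[0, 0, 0, 0, 0])

```text
clock: 16.6
eef_pos: [0.5378, 0.1351, 0.0941]
eef_rot: [0.0, 0.76, 0.649, 0.001]
ft_force: [-2.7, -1.9, 12.8]
width: 0.0091
grasp_force: 61.2
```

>>> drive_tool(linear=[[0, 0, 1], [0, 0, 0.5], [0, 0, 0], [0, 0, 0]], roll=[0, 0, 0, 0])

```text
clock: 17.0
eef_pos: [0.538, 0.1351, 0.0939]
eef_rot: [0.001, 0.76, 0.649, 0.001]
ft_force: [-5.3, -2.2, 26.8]
width: 0.0088
grasp_force: 63.1
```

Run:
```python
from h import *
np.set_printoptions(precision=1,suppress=True)
O=np.array([608.5,162.7]);ex=np.array([.9877,-.1564]);ey=np.array([.1564,.9877])
im,d=read_camera("side");P=cloud("side",d)*1000;Sx=(P[...,:2]-O)@ex; Sy=(P[...,:2]-O)@ey;z=P[...,2]
m=(d>0)&(abs(Sx+66)<8)&(Sy<-10)&(Sy>-22)&(z>66);print("plate top z",np.percentile(z[m],[50,95,99]))
k=(d>0)&(z>128)&(z<145)&(abs(Sx-14)<25)&(abs(Sy-60)<25);print("knob",Sx[k].mean(),Sy[k].mean(),np.percentile(z[k],[50,95]))
cv2.imwrite("pics/side5z.png",cv2.resize(im[150:300,130:330],(800,600),interpolation=cv2.INTER_CUBIC)[:,:,::-1])
```

```text
plate top z [115.7 360.6 360.9]
knob 12.482985437162599 62.71077012362461 [137.2 140. ]
```

View pics/side5z.png

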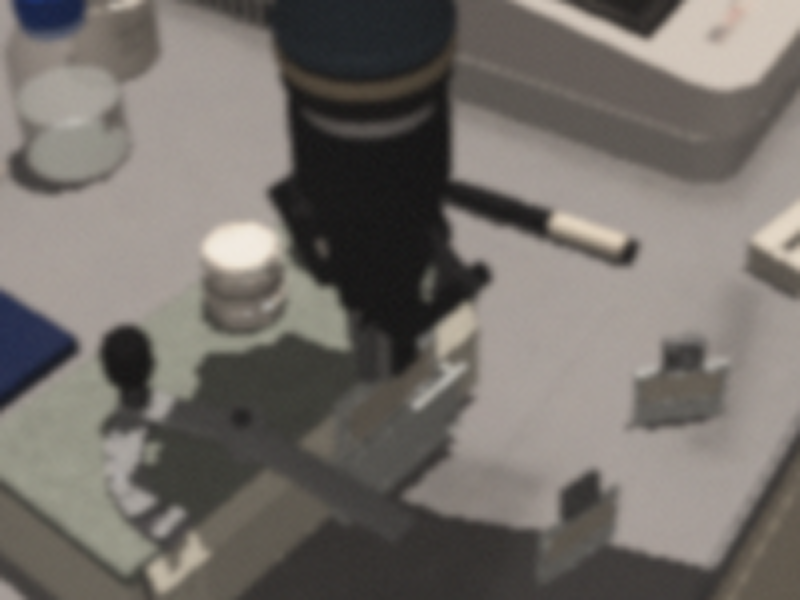

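The plate is seated behind the lip at crop (400,410). Force rose 14 N over 0.2 mm, and the TCP is at 94 mm as predicted, so it is on the hard stop. I'll ease off slightly and then hand in.

>>> drive_tool(linear=[[0, 0, -0.5], [0, 0, 0], [0, 0, 0], [0, 0, 0]], roll=[0, 0, 0, 0])

```text
clock: 17.45
eef_pos: [0.5379, 0.1351, 0.094]
eef_rot: [0.001, 0.76, 0.649, 0.001]
ft_force: [-5.2, -1.2, 22.6]
width: 0.0093
grasp_force: 62.4
```

```bash
python3 -c "
from plant import *
s=arm.read_state();print(s['ft_force'],s['eef_pos'])
if s['ft_force'][2]>14: print(finish_job())"
```

```text
[-5.17910678 -1.22598016 22.61124347] [0.53792299 0.13513439 0.0939898 ]
the job is handed in; nothing more can be done
None
```

I turned the keeper clear with its plunger home in the second notch, then pushed the label holder down to the clip's hard stop and handed in at about 17.5 s, still pressing with about 22 N.

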